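# Nest the kidney trays on their carrier

## Task

Nest both loose kidney-shaped trays on the carrier board for transport: turn the first until its outline matches the tray on the carrier, feel for the fit because that tray slides a little on its board, and press it down until both end catches snap and it sits flush on the rim all round, then nest the other tray in that one in the same way. Press firmly but do not hammer or force them, leave the white sample pots where they are, and let go of the finished stack.

Things in the scene. Friction and masses are not known exactly. Their poses are not given: they have to be found in the camera images.
- carrier_mid (a point): carrier: grey board 126 x 222 x 14 mm fixed to the table; on it a kidney-shaped tray that slides a little along y, so it stands anywhere up to 8 mm either way of this point (not reported: feel or look for it). This point: middle of the slide, on the waist's middle, level with the tray's rim, 40 mm above the table. z up, y along the length, the lobes bend towards -x (hollow side -x, bulging side +x).
- carrier: the same board; origin under that point on the table. Outline of all three trays: a band about an arc of 90 mm radius centred at x = -90 mm, +-0.65 rad, round ends; outer face 32, mouth 28.5, foot 27 mm either side of the arc: 1.5 mm play, one way round only. A foot not over the mouth stands on the rim, 14 mm too high. Home, a tray's mid point is 13 mm above the carrier's point.
- cradle_catch_l (a joint): steel catch at the +y lobe end of the carrier's tray (x -18, y +90 mm from its waist), one like it at the -y end; slides outward (+, m) against a spring; stands 14 mm above the rim. A tray coming down meets both about 8 mm before home; each needs roughly 3 to 8 N downwards to snap over the tray's ledge (weight is not enough), then the tray's shoulder rests on the rim all round.
- tray_a_mid (a point): one loose kidney-shaped tray, grey plastic, 173 mm long (192 over the catches), 64 mm wide at the waist, 40 mm high, 0.12 kg. This point: middle of the waist, 27 mm above the underside, 13 mm below the rim. z up, y along the length, hollow side -x. Grip across the waist (along x) from above on the upright side faces, 14 to 40 mm above the underside. Nested in it, the other's mid point is 26 mm higher.
- tray_a: the same tray; origin under the waist on its underside. Its lowest 14 mm are a foot, set in 5 mm, bottom edge rounded 1.5 mm; the floor inside is 3 mm above the underside, 48 mm wide. At both lobe ends (x -18, y +-90 mm) a ledge stands out 6 mm at 17 mm height, and a sprung catch like the carrier's stands 14 mm above the rim.
- tray_b_mid (a point): the other loose tray, identical to the first in shape, size and axes: middle of the waist, 27 mm above its underside. Either tray may go into the carrier first. Nested in this one, the other's mid point is 26 mm higher.
- tray_b: the same tray; origin under the waist on its underside, axes as at its mid point
- pot_small: bystander, not to be moved: small white sample pot, 27 mm across, 33 mm high; origin at the centre of its underside
- pot_tall: bystander, not to be moved: slim white sample pot, 32 mm across, 62 mm high; origin at the centre of its underside
- pot_wide: bystander, not to be moved: white sample pot, 38 mm across, 58 mm high; origin at the centre of its underside
- pot_short: bystander, not to be moved: white sample pot, 36 mm across, 42 mm high; origin at the centre of its underside

How it is judged:
On the way:
1. one loose tray is nested fully home in the carrier's tray (((z of tray_a_mid in the frame of carrier_mid between 0.01 and 0.015 m and horizontal distance between tray_a_mid and carrier_mid below 0.013 m and angle between tray_a_mid's own z axis and vertical below 0.025 rad and angle between the x axis of tray_a_mid and the x axis of carrier_mid, either way round below 0.06 rad) or (z of tray_b_mid in the frame of carrier_mid between 0.01 and 0.015 m and horizontal distance between tray_b_mid and carrier_mid below 0.013 m and angle between tray_b_mid's own z axis and vertical below 0.025 rad and angle between the x axis of tray_b_mid and the x axis of carrier_mid, either way round below 0.06 rad))), for 0.2 s.
At the end, for the whole second after the job is handed in: One loose tray is nested in the carrier's tray, the other in that one, either order, at rest: each within 2 mm of full depth, 3.4 degrees of yaw and 1.4 of tilt, the upper within 5 mm sideways of the lower, the lower within 13 mm of the middle of the slide ((((z of tray_a_mid in the frame of carrier_mid between 0.01 and 0.015 m and horizontal distance between tray_a_mid and carrier_mid below 0.013 m and angle between tray_a_mid's own z axis and vertical below 0.025 rad and angle between the x axis of tray_a_mid and the x axis of carrier_mid, either way round below 0.06 rad) and (z of tray_b_mid in the frame of tray_a_mid between 0.023 and 0.028 m and horizontal distance between tray_b_mid and tray_a_mid below 0.005 m and angle between tray_b_mid's own z axis and vertical below 0.025 rad and angle between the x axis of tray_b_mid and the x axis of tray_a_mid, either way round below 0.06 rad)) or ((z of tray_b_mid in the frame of carrier_mid between 0.01 and 0.015 m and horizontal distance between tray_b_mid and carrier_mid below 0.013 m and angle between tray_b_mid's own z axis and vertical below 0.025 rad and angle between the x axis of tray_b_mid and the x axis of carrier_mid, either way round below 0.06 rad) and (z of tray_a_mid in the frame of tray_b_mid between 0.023 and 0.028 m and horizontal distance between tray_a_mid and tray_b_mid below 0.005 m and angle between tray_a_mid's own z axis and vertical below 0.025 rad and angle between the x axis of tray_a_mid and the x axis of tray_b_mid, either way round below 0.06 rad))) and linear speed of each of tray_a, tray_b below 0.01 m/s); the robot touches nothing.
It fails at once if trays are hammered or forced together (more than 50 N between two of them) (contact force between any of tray_a, tray_b and carrier above 50 N or contact force between tray_a and tray_b above 50 N).
It fails at once if the small pot is moved more than 30 mm (distance of pot_small from where it was at the start of the episode above 0.03 m).
It fails at once if the slim pot is moved more than 30 mm (distance of pot_tall from where it was at the start of the episode above 0.03 m).
It fails at once if the wide pot is moved more than 30 mm (distance of pot_wide from where it was at the start of the episode above 0.03 m).
It fails at once if the short pot is moved more than 30 mm (distance of pot_short from where it was at the start of the episode above 0.03 m).
It also fails if it takes over 72 s, if anything falls off the work surface, if the arm or the gripper's body presses on something with over 40 N, if the wrist force passes 120 N, or if a joint passes its speed limit or range.

## Robot

A 6-joint arm with a two-finger parallel gripper is mounted at the origin on a cart in front of the work surface, level with it; the furniture and walls round the work are solid. World frame = base frame: x ahead of the robot, y to its left, z up, the work surface at z = 0. Lengths are in m, angles in rad, forces in N, time in s.
With the tool pointing down it reaches from about 0.35 to 0.975 m from the base axis. Payload 4.9 kg.
Tool frame: the origin (TCP) lies between the finger pads; the fingertips stand 22 mm ahead of it and the grasp point (between the pads) lies 3 mm ahead of it; z points along the fingers, y is the line along which they close (so a half turn about z gives the same grasp; the last joint's range is limited). The gripper opens to 85 mm and grips with 20 to 120 N. Pads are 22 mm wide; open, the fingers measure 114 mm over their backs; the gripper's body (76 mm by 85 mm) begins 54 mm behind the grasp point. The pads swing forward as they close: fully open they stand 13 mm farther back than shut.
Start: joints at [-1.355, 0.053, 1.613, -0, 1.476, -0.119], TCP at [0.205, -0.59, 0.253] pointing down, gripper open.
Joint ranges: [-3.01, 3.01], [-1.01, 2.22], [0.06, 2.58], [-1.02, 4.17], [0.09, 2.62], [-3.14, 3.14]. Speed limits (rad/s): [2.57, 2.57, 3.14, 3.14, 3.14, 3.14].

## Interface

Orientations are given as a unit quaternion [w, x, y, z].
In Python, from plant import state, grab_frame, get_calibration, job_done, recognise, regions_of gives the robot as it stands.
- The arm moves only by the tool apply_moves, never from a script. Its argument "targets" is a list of rows, each an object with "translation": the shift along the tool's x, y, z normalised to -1 to 1, where 1 is 100 mm, a list of three; "twist": the turn about the tool's z normalised to -1 to 1, where 1 is 0.1 rad; "hand": the opening, from 0 (shut) to 1 (fully open). A call has 1 to 8 rows; each row shifts and turns the commanded pose from where the row before left it, along the tool's axes as they then stand; what a row does not reach is not made up. A row lasts 1/10 s, in which the tool goes at most 50 mm and 8.59 degrees, less where a joint would pass 70% of its speed; a pose out of reach is approached as far as the arm can. A call with a number of a shift or a turn outside -1 to 1 is refused whole. A call with a gripper value outside its range is refused whole. The fingers move at their own pace and stop on an object; the grip force is fixed at half the most. Time passes only in rows, so rows that do not move let the fingers close. It gives the time, the measured TCP pose, the force, the opening and the grip force at its end, in the units of the state.
- state(): the state, without advancing time (a new reading comes with each control period).
- grab_frame(name): name is "scene" or "side" or "wrist"; returns the picture (400x640x3 uint8, red, green, blue); there is no depth.
- get_calibration(name): a dict with "camera_matrix" (3x3 intrinsics, pixels), "pose" (4x4, takes a point from camera to world coordinates). Camera axes: x right, y up, looking along -z (the intrinsics and any distortion apply to the point x, -y, -z); pixel columns grow to the right and rows downward; lengths in m; the calibration is good to about 2 mm. A picture is of the moment at which its call begins: read the wrist's pose just before it. get_calibration takes no time and is no camera call; for the wrist camera it gives the pose at the moment of the call.
- job_done(): hands the job in; it is judged then, once.
Trained networks look in the newest picture that a camera, given by its name, has taken for a name from the list of things; names that differ only in an ending like _2 or _b are one class to them, and where a whole thing is asked for, a point or a joint stands for the part that bears it (a point fixed in the world has none). Each returns a list of dicts, best first, with "score" (0 to 1); they miss things now and then, are a little off and sometimes report something else, mostly with a low value. They report only what shows in the picture. A call takes as long as a camera call.
- recognise(camera, query): "point" ([x, y, z] in m, in world coordinates, good to about 4 mm: the middle of the surface that is visible of it).
- regions_of(camera, query): "pixels" (400x640 bool, what is visible of it).
The state is a dict: "time": time; "joint_pos": joint angles; "joint_vel": joint speeds; "joint_efforts": joint torques, N m; "tool_pos": TCP position; "tool_rot": TCP orientation; "contact_force": force on the tool from outside, world axes, zero at the start; "ft_torque": the same for the moment, N m; "gripper_width": opening from 0.0 (shut) to 1.0 (fully open); "grasp_force": force on a finger pad.
Only numpy, scipy, OpenCV 4.12 (cv2) and the standard library are available. Lean on these libraries where they do the work, as an engineer would, in place of code of your own. Each camera call takes 0.05 s, during which the arm holds its last target. There are 200 camera calls.

## Working session

There is one attempt and no reset: what is moved stays moved. The work goes in short steps, Python scripts to look and compute and a tool call to move; the robot and the scene stay as the last step left them, time stands still between calls to the robot, and variables do not carry over. Pictures are saved under pics/ and viewed, at most 10 in all, crops included, and the job is handed in when it is done.

Besides the shell and the picture viewer there is one more tool, called after ">>>" in YAML: its name, and indented under it one key for each argument. apply_moves: Moves the arm, as the interface text tells. Its arguments: {"type":"object","properties":{"targets":{"type":"array"}},"required":["targets"]}

```bash
mkdir -p pics
cat > h.py <<'E'
import numpy as np,cv2
from plant import *
def px2w(cam,uv,z,cal=None):
    c=cal or get_calibration(cam);K=np.array(c["camera_matrix"]);P=np.array(c["pose"])
    d=np.c_[np.atleast_2d(uv),np.ones(len(np.atleast_2d(uv)))]@np.linalg.inv(K).T
    d=d*[1,-1,-1]@P[:3,:3].T
    s=(z-P[2,3])/d[:,2]
    return P[:3,3]+d*s[:,None]
def w2px(cam,X,cal=None):
    c=cal or get_calibration(cam);K=np.array(c["camera_matrix"]);P=np.array(c["pose"])
    p=(np.atleast_2d(X)-P[:3,3])@P[:3,:3]*[1,-1,-1]
    p=p@K.T
    return p[:,:2]/p[:,2:]
E
python3 - <<'E'
from h import *
s=state();print(s)
for c in ["scene","side"]:
    im=grab_frame(c);cv2.imwrite(f"pics/{c}0.png",im[:,:,::-1])
    k=get_calibration(c);print(c,k.keys(),np.round(k["camera_matrix"],1).tolist(),np.round(k["pose"],3).tolist())
    for q in ["carrier","tray_a","pot_small","pot_tall","pot_wide","pot_short"]:
        print(q,[(np.round(r["point"],3).tolist(),round(r["score"],2)) for r in recognise(c,q)])
E
```

```text
{'time': 0.0, 'joint_pos': array([-1.35500737e+00,  5.33503876e-02,  1.61430029e+00,  9.16739670e-06,
        1.47601053e+00, -1.19002722e-01]), 'joint_vel': array([ 0.0001982 , -0.00091359,  0.00183186,  0.00087938,  0.00115498,
       -0.0015165 ]), 'joint_efforts': array([-2.37166212e-03, -3.93680906e+01, -3.70175457e+01, -3.59102041e-04,
        7.04679958e-03,  7.29043109e-06]), 'tool_pos': array([ 0.20523303, -0.58972518,  0.25206324]), 'tool_rot': array([-1.03328639e-03,  9.86021548e-01,  1.66614635e-01, -4.54749999e-05]), 'contact_force': array([-0.4377421 , -0.05366959, -0.0870868 ]), 'ft_torque': array([0.03459836, 0.00360921, 0.00049594]), 'grasp_force': 0.0, 'gripper_width': 1.0020119845159539}
scene dict_keys(['camera_matrix', 'pose']) [[500.1, 0.0, 318.3], [0.0, 500.1, 203.3], [0.0, 0.0, 1.0]] [[-0.454, 0.626, -0.634, -0.521], [-0.891, -0.316, 0.326, 0.477], [0.004, 0.713, 0.701, 1.211], [0.0, 0.0, 0.0, 1.0]]
carrier []
tray_a [([0.493, 0.315, 0.018], 0.92), ([0.506, -0.335, 0.014], 0.64)]
pot_small [([0.664, 0.157, 0.028], 0.6)]
pot_tall [([0.684, -0.15, 0.042], 0.61), ([0.359, -0.149, 0.044], 0.2)]
pot_wide [([0.327, 0.16, 0.047], 0.53)]
pot_short [([0.325, 0.158, 0.046], 0.71), ([0.355, -0.147, 0.042], 0.57)]
side dict_keys(['camera_matrix', 'pose']) [[362.0, 0.0, 317.3], [0.0, 362.0, 202.1], [0.0, 0.0, 1.0]] [[-0.948, 0.141, -0.285, 0.228], [-0.317, -0.422, 0.849, 0.794], [-0.001, 0.895, 0.445, 0.493], [0.0, 0.0, 0.0, 1.0]]
carrier [([0.494, 0.012, 0.012], 0.68), ([0.69, -0.142, 0.033], 0.58)]
tray_a [([0.504, -0.305, 0.022], 0.78), ([0.488, 0.311, 0.024], 0.61)]
pot_small []
pot_tall [([0.688, -0.142, 0.03], 0.47)]
pot_wide [([0.332, 0.164, 0.039], 0.82)]
pot_short [([0.353, -0.129, 0.029], 0.65)]
```

View pics/scene0.png

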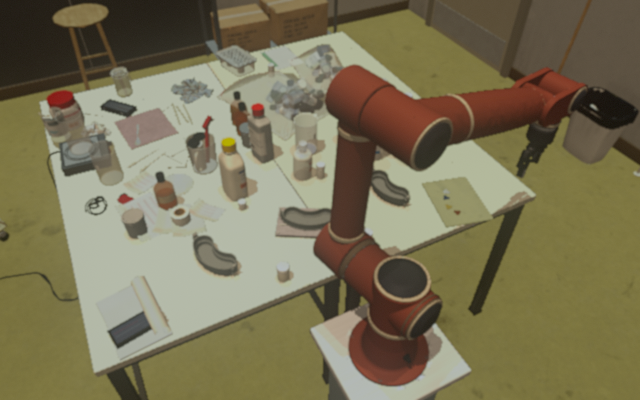

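View pics/side0.png

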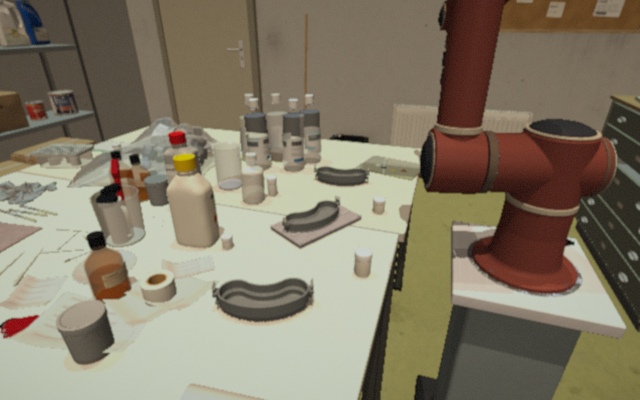

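The scene view shows the carrier tray near (305,217), with loose trays at (215,255) and (390,188). The side view shows the same three trays, all with their lobe ends up in the image. I'll move over the -y tray and look with the wrist camera.

>>> apply_moves:
  targets:
    - {"translation": [0.42,-0.18,-0.05],"twist": 0,"hand": 1}
    - {"translation": [0.42,-0.18,-0.05],"twist": 0,"hand": 1}
    - {"translation": [0.42,-0.18,-0.05],"twist": 0,"hand": 1}
    - {"translation": [0.42,-0.18,-0.05],"twist": 0,"hand": 1}
    - {"translation": [0.42,-0.18,-0.05],"twist": 0,"hand": 1}
    - {"translation": [0.42,-0.18,-0.05],"twist": 0,"hand": 1}
    - {"translation": [0.42,-0.18,-0.05],"twist": 0,"hand": 1}
    - {"translation": [0.42,-0.18,-0.05],"twist": 0,"hand": 1}

```text
time: 1.5
tool_pos: [0.4766, -0.3424, 0.2938]
tool_rot: [0.0, 0.986, 0.167, 0.0]
contact_force: [0.5, -0.4, -0.6]
gripper_width: 1.006
grasp_force: 0.0
```

Run:
```python
from h import *
c="wrist"
k=get_calibration(c);im=grab_frame(c);cv2.imwrite(f"pics/w0.png",im[:,:,::-1])
print(c,np.round(k["camera_matrix"],1).tolist(),np.round(k["pose"],3).tolist())
for q in ["tray_a","tray_a_mid","cradle_catch_l"]: print(q,[(np.round(r["point"],3).tolist(),round(r["score"],2)) for r in recognise(c,q)])
for r in regions_of(c,"tray_a"):
    m=r["pixels"];u=np.argwhere(m)[:,::-1];print(r["score"],m.sum(),u.min(0),u.max(0))
```

```text
wrist [[354.7, 0.0, 314.7], [0.0, 354.7, 199.3], [0.0, 0.0, 1.0]] [[0.329, 0.91, 0.252, 0.541], [-0.944, 0.317, 0.089, -0.32], [0.001, -0.267, 0.964, 0.414], [0.0, 0.0, 0.0, 1.0]]
tray_a [([0.522, -0.324, 0.002], 0.79)]
tray_a_mid []
cradle_catch_l [([0.464, -0.097, 0.048], 0.66)]
0.7 10536 [268  26] [358 218]
```

View pics/w0.png

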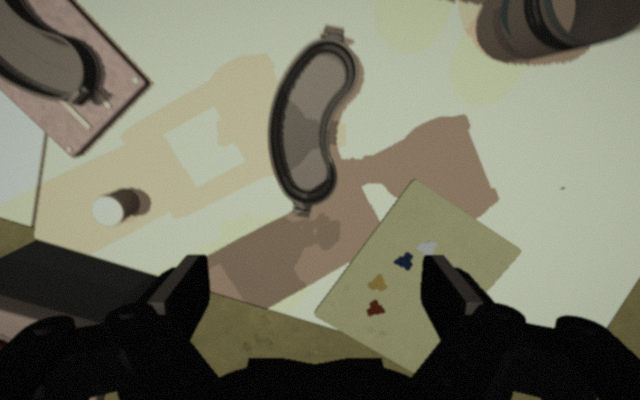

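The wrist view shows the first tray clearly: its catches are at (333,33) and (303,210), its hollow side faces right, and the carrier is partly visible top left. Next I'll fit a model to the tray.

```bash
cat >> h.py <<'E'
from scipy.optimize import minimize
def band(w,n=24):
    t=np.linspace(-.65,.65,n);R=.09
    o=np.c_[R*0-.09+(R+w)*np.cos(t),(R+w)*np.sin(t)]
    i=np.c_[-.09+(R-w)*np.cos(t),(R-w)*np.sin(t)][::-1]
    def cap(a,s):
        c=np.array([-.09+R*np.cos(a),R*np.sin(a)]);f=np.linspace(0,np.pi,n)
        ang=a+s*f
        return c+w*np.c_[np.cos(ang),np.sin(ang)]
    return np.vstack([o,cap(.65,1),i,cap(-.65,-1)[::-1]])
def place(P,z,p):
    x,y,a=p;c,s=np.cos(a),np.sin(a)
    return np.c_[x+c*P[:,0]-s*P[:,1],y+s*P[:,0]+c*P[:,1],np.full(len(P),z)]
S=4
def render(cam,p,cal,z0=0.,zl=.014):
    im=np.zeros((400*S,640*S),np.uint8)
    for w,z in ((.032,z0+.04),(.032,z0+zl),(.032,z0+.027)):
        cv2.fillPoly(im,[np.round(w2px(cam,place(band(w),z,p),cal)*S+S/2-.5).astype(np.int32)],255)
    return cv2.resize(im,(640,400),interpolation=cv2.INTER_AREA)/255.
def fit(cam,mask,p0,cal,z0=0.,zl=.014):
    m=mask.astype(float)
    m=cv2.morphologyEx(m.astype(np.uint8),cv2.MORPH_OPEN,cv2.getStructuringElement(cv2.MORPH_ELLIPSE,(21,21))).astype(float)
    f=lambda q:np.abs(render(cam,[q[0]/1e2,q[1]/1e2,q[2]/10],cal,z0,zl)-m).sum()/m.sum()
    q0=np.array([p0[0]*1e2,p0[1]*1e2,p0[2]*10])
    r=minimize(f,q0,method="Nelder-Mead",options=dict(initial_simplex=q0+np.vstack([np.zeros(3),np.diag([2,2,3.])]),maxiter=150))
    r=minimize(f,r.x,method="Nelder-Mead",options=dict(initial_simplex=r.x+np.vstack([np.zeros(3),np.diag([.4,.4,.4])]),maxiter=150))
    return np.array([r.x[0]/1e2,r.x[1]/1e2,r.x[2]/10]),r.fun
def draw(im,cam,p,cal,zs=((.032,.04),(.0285,.04))):
    im=np.ascontiguousarray(im)
    for w,z in zs: cv2.polylines(im,[np.round(w2px(cam,place(band(w),z,p),cal)).astype(np.int32)],True,(0,255,0) if w>.03 else (255,0,0),1)
    return im
E
python3 - <<'E'
from h import *
c="wrist";k=get_calibration(c);im=grab_frame(c)
r=regions_of(c,"tray_a")[0]
e=px2w(c,[(333,33),(303,210)],.05,k);print(e)
d=e[0]-e[1];print(np.linalg.norm(d))
yaw=np.arctan2(-d[0],d[1]); 
for a in (yaw,yaw+np.pi):
    m=e.mean(0)[:2]+.018*np.array([np.cos(a),np.sin(a)])
    print(a,fit(c,r["pixels"],[*m,a],k))
import pickle
ps=[fit(c,r["pixels"],[*(e.mean(0)[:2]+.018*np.array([np.cos(a),np.sin(a)])),a],k) for a in (yaw,yaw+np.pi)]
p=min(ps,key=lambda t:t[1])[0]
o=draw(im,c,p,k)[0:240,180:440];cv2.imwrite("pics/w0o.png",cv2.resize(o,None,fx=2.4,fy=2.4)[:,:,::-1])
print(recognise(c,"carrier"))
E
```

```text
[[ 0.60330775 -0.31813556  0.05      ]
 [ 0.42872057 -0.34749384  0.05      ]]
0.1770383918930269
-1.4041966966570927 (array([ 0.52002529, -0.33645506, -1.50528313]), np.float64(0.4176419511364604))
1.7373959569327004 (array([ 0.5133205 , -0.31347708,  1.72415034]), np.float64(0.048258562469850455))
[{'point': [0.4868, -0.0624, 0.0134], 'score': 0.56}]
```

View pics/w0o.png

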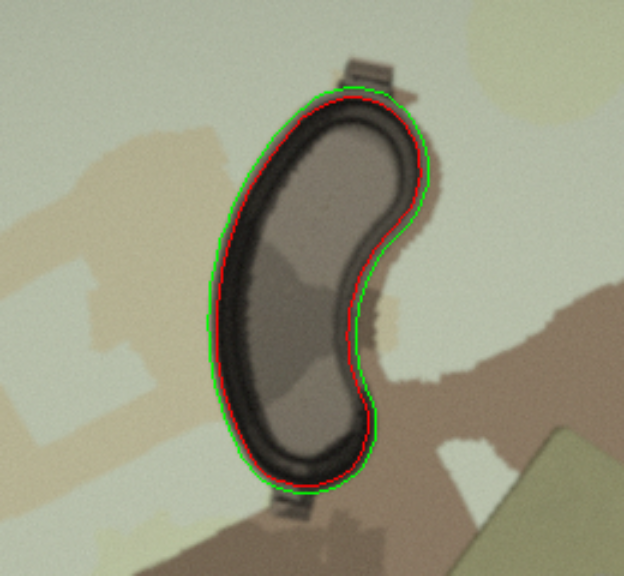

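The overlay matches the rim all round. Tray A is at (0.513, -0.3135), yaw 1.724. Next I'll look at the carrier.

>>> apply_moves:
  targets:
    - {"translation": [0.11,-0.39,0],"twist": 0,"hand": 1}
    - {"translation": [0.11,-0.39,0],"twist": 0,"hand": 1}
    - {"translation": [0.11,-0.39,0],"twist": 0,"hand": 1}
    - {"translation": [0.11,-0.39,0],"twist": 0,"hand": 1}
    - {"translation": [0.11,-0.39,0],"twist": 0,"hand": 1}
    - {"translation": [0.11,-0.39,0],"twist": 0,"hand": 1}
    - {"translation": [0.11,-0.39,0],"twist": 0,"hand": 1}
    - {"translation": [0.11,-0.39,0],"twist": 0,"hand": 1}

```text
time: 2.7
tool_pos: [0.4554, -0.0199, 0.2933]
tool_rot: [0.0, 0.986, 0.165, 0.0]
contact_force: [-0.4, -0.3, -0.3]
gripper_width: 0.999
grasp_force: 0.0
```

```bash
cat > lookc.py <<'E'
from h import *
c="wrist";k=get_calibration(c);im=grab_frame(c);cv2.imwrite("pics/wc.png",im[:,:,::-1])
for q in ["carrier","tray_a","cradle_catch_l","pot_small","pot_tall","pot_wide","pot_short"]: print(q,[(np.round(r["point"],3).tolist(),round(r["score"],2)) for r in recognise(c,q)])
for q in ["carrier","tray_a","cradle_catch_l"]:
  for r in regions_of(c,q):
    m=r["pixels"];u=np.argwhere(m)[:,::-1];print(q,round(r["score"],2),m.sum(),u.min(0),u.max(0))
E
python3 lookc.py
```

```text
carrier [([0.505, -0.009, 0.016], 0.67)]
tray_a [([0.52, -0.336, 0.016], 0.74), ([0.459, 0.303, 0.018], 0.71)]
cradle_catch_l [([0.464, -0.095, 0.052], 0.53)]
pot_small []
pot_tall [([0.461, 0.304, 0.017], 0.16)]
pot_wide [([0.342, 0.153, 0.06], 0.63)]
pot_short [([0.354, -0.135, 0.044], 0.71)]
carrier 0.69 23268 [215   3] [427 229]
tray_a 0.97 6103 [0 0] [ 69 117]
tray_a 0.74 11301 [534 118] [639 290]
cradle_catch_l 0.65 119 [378 176] [393 190]
cradle_catch_l 0.4 23095 [216   2] [427 228]
```

View pics/wc.png

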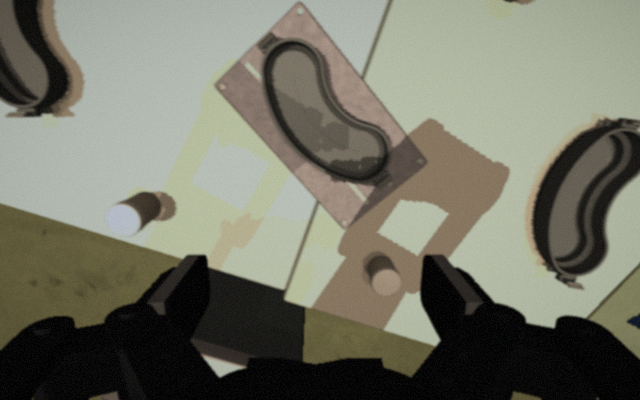

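The wrist view shows the board with corners at about (299,3), (425,160), (346,228) and (217,87). Its tray's hollow side faces upper right, and both slide slots are visible. I'll fit the board and its tray.

```bash
cat > fitc.py <<'E'
from h import *
import sys
c="wrist";k=get_calibration(c);im=grab_frame(c)
m=[r for r in regions_of(c,"carrier")][0]["pixels"].astype(np.uint8)
# board corners via approx
cn,_=cv2.findContours(m,0,1);cn=max(cn,key=cv2.contourArea)
w=px2w(c,cn[:,0,:].astype(float),.014,k)[:,:2]
(ctr,sz,ang)=cv2.minAreaRect((w*1000).astype(np.float32));print("board",ctr,sz,ang)
print("corners",np.round(px2w(c,[(299,3),(425,160),(346,228),(217,87)],.014,k),4).tolist())
g=cv2.GaussianBlur(cv2.cvtColor(im,cv2.COLOR_RGB2GRAY),(3,3),0)
b=im.astype(int);red=b[:,:,0]-b[:,:,1]
er=cv2.erode(m,np.ones((5,5)))
e=px2w(c,[(266,43),(380,180)],.05,k);d=e[0]-e[1];print(np.linalg.norm(d));a0=np.arctan2(-d[0],d[1])
for thr in (6,9,12):
    t=((red<thr)&(er>0)).astype(np.uint8)
    t=cv2.morphologyEx(t,cv2.MORPH_CLOSE,np.ones((7,7)));n,l,s,_=cv2.connectedComponentsWithStats(t)
    t=(l==1+np.argmax(s[1:,4])).astype(np.uint8)
    best=min([fit(c,t,[*(e.mean(0)[:2]+.018*np.array([np.cos(a),np.sin(a)])),a],k) for a in (a0,a0+np.pi)],key=lambda q:q[1])
    print(thr,t.sum(),best)
p=best[0]
o=draw(im,c,p,k);cv2.imwrite("pics/wco.png",cv2.resize(o[0:240,200:440],None,fx=2.5,fy=2.5)[:,:,::-1])
for i,r in enumerate(regions_of(c,"tray_a")):
    pass
E
python3 fitc.py
```

```text
board (499.2601013183594, -16.871124267578125) (221.83877563476562, 127.3956527709961) 59.82573318481445
corners [[0.6055, 0.0468, 0.014], [0.5002, -0.1391, 0.014], [0.3941, -0.0829, 0.014], [0.4996, 0.1044, 0.014]]
0.17553362659196392
6 10656 (array([ 0.49618183, -0.00801869,  2.62042671]), np.float64(0.06020000461904431))
9 11960 (array([ 0.49582512, -0.0089498 ,  2.63333802]), np.float64(0.09301036834497838))
12 12839 (array([ 0.49581425, -0.00815914,  2.63017718]), np.float64(0.14747270599839477))
```

View pics/wco.png

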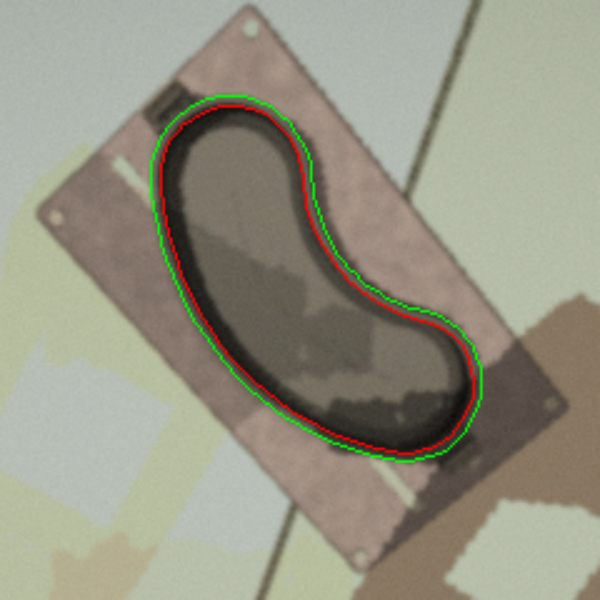

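```bash
cat >> h.py <<'E'
def plan(x,y,z,trayyaw,n,hand):
    "tool y points along -tray x; tray yaw -> tool x yaw = trayyaw-pi/2"
    s=state();p=s["tool_pos"];q=s["tool_rot"]
    t=2*np.arctan2(q[2],q[1]);tt=trayyaw-np.pi/2
    dt=(tt-t+np.pi)%(2*np.pi)-np.pi
    d=np.array([x,y,z])-p
    tw=-dt/n/.1; out=[]
    for i in range(n):
        a=t+dt*i/n;e=d/n
        out.append([round((np.cos(a)*e[0]+np.sin(a)*e[1])*10,3),round((np.sin(a)*e[0]-np.cos(a)*e[1])*10,3),round(-e[2]*10,3)])
    print("t",s["time"],"pos",np.round(p,4),"trayyaw",round(t+np.pi/2,4),"d",np.round(d*1e3,1),"twist/row",round(tw,3),"F",np.round(s["contact_force"],1));print(out)
E
python3 -c "
from h import *
plan(.5133,-.3135,.10,1.724,8,1)"
```

```text
t 3.4 pos [ 0.456  -0.0207  0.2933] trayyaw 1.9047 d [  57.3 -292.8 -193.3] twist/row 0.226 F [ 0.8  1.5 -0.2]
[[np.float64(-0.052), np.float64(0.369), np.float64(0.242)], [np.float64(-0.044), np.float64(0.37), np.float64(0.242)], [np.float64(-0.036), np.float64(0.371), np.float64(0.242)], [np.float64(-0.027), np.float64(0.372), np.float64(0.242)], [np.float64(-0.019), np.float64(0.372), np.float64(0.242)], [np.float64(-0.01), np.float64(0.373), np.float64(0.242)], [np.float64(-0.002), np.float64(0.373), np.float64(0.242)], [np.float64(0.006), np.float64(0.373), np.float64(0.242)]]
```

>>> apply_moves:
  targets:
    - {"translation": [-0.05,0.37,0.24],"twist": 0.226,"hand": 1}
    - {"translation": [-0.04,0.37,0.24],"twist": 0.226,"hand": 1}
    - {"translation": [-0.04,0.37,0.24],"twist": 0.226,"hand": 1}
    - {"translation": [-0.03,0.37,0.24],"twist": 0.226,"hand": 1}
    - {"translation": [-0.02,0.37,0.24],"twist": 0.226,"hand": 1}
    - {"translation": [-0.01,0.37,0.24],"twist": 0.226,"hand": 1}
    - {"translation": [0,0.37,0.24],"twist": 0.226,"hand": 1}
    - {"translation": [0.01,0.37,0.24],"twist": 0.226,"hand": 1}

```text
time: 4.2
tool_pos: [0.5137, -0.3133, 0.1002]
tool_rot: [0.0, 0.997, 0.076, 0.0]
contact_force: [0.1, -0.1, 0.1]
gripper_width: 1.002
grasp_force: 0.0
```

>>> apply_moves:
  targets:
    - {"translation": [0,0,0],"twist": 0,"hand": 1}
    - {"translation": [0,0,0],"twist": 0,"hand": 1}

```text
time: 4.4
tool_pos: [0.513, -0.3119, 0.1]
tool_rot: [-0.001, 0.997, 0.076, -0.001]
contact_force: [0.5, 0.7, 0.3]
gripper_width: 1.006
grasp_force: 0.0
```

```bash
python3 -c "
from h import *
plan(.5133,-.3135,.038,1.724,3,1)
k=get_calibration('wrist');im=grab_frame('wrist')
cv2.imwrite('pics/g1.png',draw(im,'wrist',[.5133,-.3135,1.724],k)[:,:,::-1])"
```

```text
t 4.4 pos [ 0.513  -0.3119  0.1   ] trayyaw 1.7234 d [  0.3  -1.6 -62. ] twist/row -0.002 F [0.5 0.7 0.3]
[[np.float64(0.0), np.float64(0.005), np.float64(0.207)], [np.float64(0.0), np.float64(0.005), np.float64(0.207)], [np.float64(0.0), np.float64(0.005), np.float64(0.207)]]
```

View pics/g1.png

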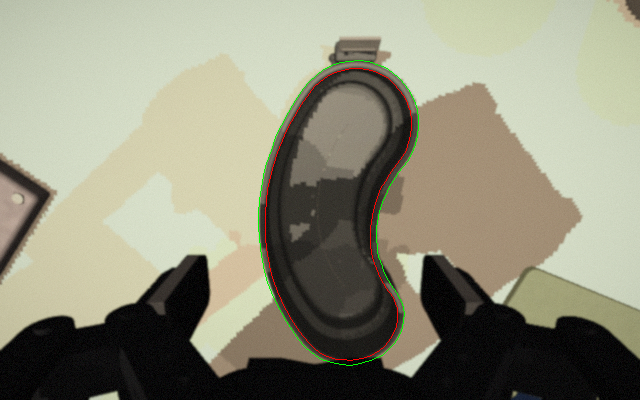

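The overlay agrees with the tray and the fingers straddle the waist. I'll descend and grip.

>>> apply_moves:
  targets:
    - {"translation": [0,0.007,0.25],"twist": 0,"hand": 1}
    - {"translation": [0,0.007,0.25],"twist": 0,"hand": 1}
    - {"translation": [0,0,0.12],"twist": 0,"hand": 1}
    - {"translation": [0,0,0],"twist": 0,"hand": 0.3}
    - {"translation": [0,0,0],"twist": 0,"hand": 0.3}
    - {"translation": [0,0,0],"twist": 0,"hand": 0.3}
    - {"translation": [0,0,0],"twist": 0,"hand": 0.3}
    - {"translation": [0,0,0],"twist": 0,"hand": 0.3}

```text
time: 5.25
tool_pos: [0.5146, -0.3134, 0.0407]
tool_rot: [0.001, 0.997, 0.077, 0.001]
contact_force: [0.2, 0.4, 3.0]
gripper_width: 0.736
grasp_force: 64.5
```

```bash
python3 -c "
from h import *
plan(.5133,-.3135,.20,1.724,4,1)
a=2.618
plan(.4962-.0005*np.cos(a),-.0080-.0005*np.sin(a),.15,a,10,1)"
```

```text
t 5.25 pos [ 0.5146 -0.3134  0.0407] trayyaw 1.7248 d [-1.300e+00 -1.000e-01  1.593e+02] twist/row 0.002 F [0.2 0.4 3. ]
[[np.float64(-0.003), np.float64(-0.0), np.float64(-0.398)], [np.float64(-0.003), np.float64(-0.0), np.float64(-0.398)], [np.float64(-0.003), np.float64(-0.0), np.float64(-0.398)], [np.float64(-0.003), np.float64(-0.0), np.float64(-0.398)]]
t 5.25 pos [ 0.5146 -0.3134  0.0407] trayyaw 1.7248 d [-18.  305.2 109.3] twist/row -0.893 F [0.2 0.4 3. ]
[[np.float64(0.029), np.float64(-0.304), np.float64(-0.109)], [np.float64(0.056), np.float64(-0.301), np.float64(-0.109)], [np.float64(0.083), np.float64(-0.294), np.float64(-0.109)], [np.float64(0.109), np.float64(-0.286), np.float64(-0.109)], [np.float64(0.134), np.float64(-0.275), np.float64(-0.109)], [np.float64(0.158), np.float64(-0.262), np.float64(-0.109)], [np.float64(0.18), np.float64(-0.247), np.float64(-0.109)], [np.float64(0.202), np.float64(-0.23), np.float64(-0.109)], [np.float64(0.221), np.float64(-0.211), np.float64(-0.109)], [np.float64(0.239), np.float64(-0.19), np.float64(-0.109)]]
```

>>> apply_moves:
  targets:
    - {"translation": [0,0,-0.3],"twist": 0,"hand": 0.3}
    - {"translation": [0,0,-0.4],"twist": 0,"hand": 0.3}
    - {"translation": [0,0,-0.4],"twist": 0,"hand": 0.3}
    - {"translation": [0.03,-0.3,0],"twist": -0.89,"hand": 0.3}
    - {"translation": [0.06,-0.3,0],"twist": -0.89,"hand": 0.3}
    - {"translation": [0.08,-0.29,0],"twist": -0.89,"hand": 0.3}
    - {"translation": [0.11,-0.29,0],"twist": -0.89,"hand": 0.3}
    - {"translation": [0.13,-0.28,0],"twist": -0.89,"hand": 0.3}

```text
time: 6.05
tool_pos: [0.5043, -0.1594, 0.1492]
tool_rot: [-0.0, 0.955, 0.297, -0.0]
contact_force: [-0.1, 0.4, -1.7]
gripper_width: 0.735
grasp_force: 65.1
```

>>> apply_moves:
  targets:
    - {"translation": [0.16,-0.26,0],"twist": -0.89,"hand": 0.3}
    - {"translation": [0.18,-0.25,0],"twist": -0.89,"hand": 0.3}
    - {"translation": [0.2,-0.23,0],"twist": -0.89,"hand": 0.3}
    - {"translation": [0.22,-0.21,0],"twist": -0.89,"hand": 0.3}
    - {"translation": [0.24,-0.19,0],"twist": -0.89,"hand": 0.3}
    - {"translation": [0,0,0],"twist": 0,"hand": 0.3}
    - {"translation": [0,0,0],"twist": 0,"hand": 0.3}

```text
time: 6.75
tool_pos: [0.4958, -0.0077, 0.1492]
tool_rot: [0.0, 0.867, 0.499, -0.0]
contact_force: [0.2, -0.3, -1.2]
gripper_width: 0.731
grasp_force: 65.1
```

```bash
cat > st.py <<'E'
from h import *
import time
c="wrist";Ps=[]
for i in range(4):
    im=grab_frame(c);s=state();Ps.append([*s["tool_pos"],2*np.arctan2(s["tool_rot"][2],s["tool_rot"][1])+np.pi/2]+list(s["contact_force"]))
Ps=np.array(Ps);print(np.round(Ps.mean(0),4),np.round(Ps.std(0),4))
E
python3 st.py; python3 -c "
from h import *
k=get_calibration('wrist');im=grab_frame('wrist')
a=2.618
cv2.imwrite('pics/c1.png',draw(im,'wrist',[.4962,-.0080,a],k)[:,:,::-1])
plan(.4962-.0005*np.cos(a),-.0080-.0005*np.sin(a),.10,a,2,1)"
```

```text
[ 4.9610e-01 -8.7000e-03  1.4930e-01  2.6135e+00 -5.0000e-04 -1.3380e-01
 -2.0290e+00] [1.000e-04 2.000e-04 0.000e+00 5.000e-04 1.925e-01 5.979e-01 3.594e-01]
t 7.0 pos [ 0.4961 -0.0089  0.1493] trayyaw 2.6131 d [  0.5   0.6 -49.3] twist/row -0.025 F [ 0.5  0.7 -1. ]
[[np.float64(0.004), np.float64(0.001), np.float64(0.247)], [np.float64(0.004), np.float64(0.001), np.float64(0.247)]]
```

View pics/c1.png

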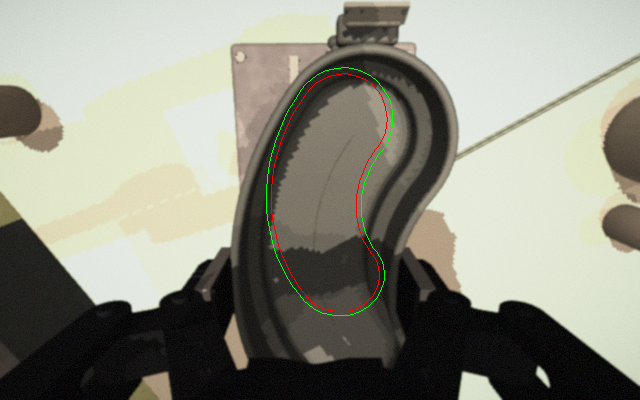

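The held tray fills the view, and its top lobe end and catch are visible at (375,20). I'll fit it to check the in-hand offset.

```bash
cat > inhand.py <<'E'
from h import *
c="wrist";k=get_calibration(c);s=state();im=grab_frame(c)
p=s["tool_pos"];a=2*np.arctan2(s["tool_rot"][2],s["tool_rot"][1])+np.pi/2
R=regions_of(c,"tray_a");print([(round(r["score"],2),int(r["pixels"].sum())) for r in R])
m=max(R,key=lambda r:r["pixels"].sum())["pixels"]
W=np.zeros((400,640));W[5:235]=1;W[:62,325:]=0
cv2.imwrite("pics/m.png",m*255)
z0=p[2]-.0405
f=lambda q:(np.abs(render(c,[p[0]+q[0]/1e2,p[1]+q[1]/1e2,a+q[2]/10],k,z0)-m)*W).sum()/(m*W).sum()
q0=np.zeros(3);print(f(q0))
for sc in (.3,.15):
    r=minimize(f,q0,method="Nelder-Mead",options=dict(initial_simplex=q0+np.vstack([np.zeros(3),np.eye(3)*sc])));q0=r.x
d=r.x[:2]*10;print("offset tray-tool mm: along tray x %.2f y %.2f yaw %.4f err %.4f"%(d@[np.cos(a),np.sin(a)],d@[-np.sin(a),np.cos(a)],r.x[2]/10,r.fun), "toolyaw",a)
o=draw(im,c,[p[0]+r.x[0]/100,p[1]+r.x[1]/100,a+r.x[2]/10],k,((.032,z0+.04),(.0285,z0+.04)));cv2.imwrite("pics/ih.png",o[:,:,::-1])
E
python3 inhand.py
```

```text
[(0.93, 57176)]
0.02314374200225761
offset tray-tool mm: along tray x -0.09 y 1.53 yaw 0.0217 err 0.0073 toolyaw 2.6130611625872615[ WARN:0@2.023] global loadsave.cpp:1063 imwrite_ Unsupported depth image for selected encoder is fallbacked to CV_8U.
```

View pics/ih.png

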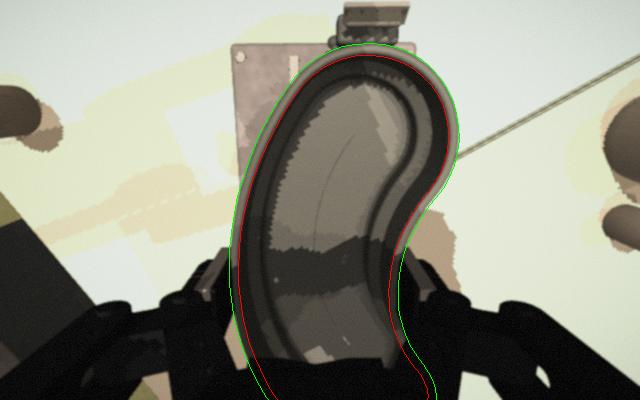

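```bash
python3 -c "
from h import *
plan(.4969,-.0067,.090,2.595,4,1)"
```

```text
t 7.1 pos [ 0.4961 -0.0087  0.1493] trayyaw 2.6134 d [  0.8   2.  -59.3] twist/row 0.046 F [ 0.3 -0.3 -1.6]
[[np.float64(0.005), np.float64(-0.001), np.float64(0.148)], [np.float64(0.005), np.float64(-0.001), np.float64(0.148)], [np.float64(0.005), np.float64(-0.001), np.float64(0.148)], [np.float64(0.005), np.float64(-0.001), np.float64(0.148)]]
```

>>> apply_moves:
  targets:
    - {"translation": [0.01,-0.002,0.3],"twist": 0.09,"hand": 0.3}
    - {"translation": [0.01,-0.002,0.25],"twist": 0.09,"hand": 0.3}
    - {"translation": [0,0,0.05],"twist": 0,"hand": 0.3}
    - {"translation": [0,0,0.03],"twist": 0,"hand": 0.3}
    - {"translation": [0,0,0.02],"twist": 0,"hand": 0.3}
    - {"translation": [0,0,0.02],"twist": 0,"hand": 0.3}
    - {"translation": [0,0,0.01],"twist": 0,"hand": 0.3}
    - {"translation": [0,0,0],"twist": 0,"hand": 0.3}

```text
time: 7.9
tool_pos: [0.4971, -0.0061, 0.0819]
tool_rot: [0.0, 0.871, 0.491, 0.0]
contact_force: [0.6, -0.1, -1.4]
gripper_width: 0.735
grasp_force: 65.2
```

```bash
python3 st.py
```

```text
[ 0.497  -0.0061  0.0817  2.5968  0.1855 -0.2103 -1.42  ] [1.000e-04 0.000e+00 1.000e-04 0.000e+00 5.996e-01 4.848e-01 2.124e-01]
```

Now down slowly in 1 mm steps.

>>> apply_moves:
  targets:
    - {"translation": [0,0,0.01],"twist": 0,"hand": 0.3}
    - {"translation": [0,0,0.01],"twist": 0,"hand": 0.3}
    - {"translation": [0,0,0.01],"twist": 0,"hand": 0.3}
    - {"translation": [0,0,0],"twist": 0,"hand": 0.3}

```text
time: 8.5
tool_pos: [0.4965, -0.006, 0.078]
tool_rot: [-0.0, 0.871, 0.491, -0.0]
contact_force: [0.0, 0.9, -2.9]
gripper_width: 0.735
grasp_force: 65.2
```

```bash
python3 st.py
```

```text
[ 0.4967 -0.006   0.0782  2.5968  0.219  -0.1155 -2.0874] [1.000e-04 0.000e+00 1.000e-04 0.000e+00 5.864e-01 3.940e-01 4.414e-01]
```

>>> apply_moves:
  targets:
    - {"translation": [0,0,0.01],"twist": 0,"hand": 0.3}
    - {"translation": [0,0,0.01],"twist": 0,"hand": 0.3}
    - {"translation": [0,0,0],"twist": 0,"hand": 0.3}

```text
time: 9.0
tool_pos: [0.4971, -0.0061, 0.0767]
tool_rot: [0.0, 0.871, 0.491, 0.0]
contact_force: [-0.5, 0.3, 1.2]
gripper_width: 0.734
grasp_force: 65.4
```

```bash
python3 st.py
```

```text
[ 0.4971 -0.0061  0.0767  2.5968 -0.1262  0.548   1.6627] [0.     0.     0.     0.     0.2433 0.1839 0.4848]
```

>>> apply_moves:
  targets:
    - {"translation": [0,0,0.01],"twist": 0,"hand": 0.3}
    - {"translation": [0,0,0],"twist": 0,"hand": 0.3}

```text
time: 9.4
tool_pos: [0.4971, -0.0061, 0.0757]
tool_rot: [0.0, 0.871, 0.491, 0.0]
contact_force: [-1.8, 0.5, 3.4]
gripper_width: 0.735
grasp_force: 65.6
```

```bash
python3 st.py; python3 inhand.py; python3 -c "
from h import *
im=grab_frame('side');s=im[130:270,220:420];cv2.imwrite('pics/s1.png',cv2.resize(s,None,fx=4,fy=4,interpolation=cv2.INTER_CUBIC)[:,:,::-1])"
```

```text
[ 0.4971 -0.0061  0.0757  2.5968  0.1636  0.4104  3.2931] [0.     0.     0.     0.     0.1889 0.6226 0.4435]
[(0.85, 56913)]
0.026014508818602816
offset tray-tool mm: along tray x -0.27 y 1.65 yaw 0.0258 err 0.0088 toolyaw 2.5968014012893486[ WARN:0@1.733] global loadsave.cpp:1063 imwrite_ Unsupported depth image for selected encoder is fallbacked to CV_8U.
```

View pics/s1.png

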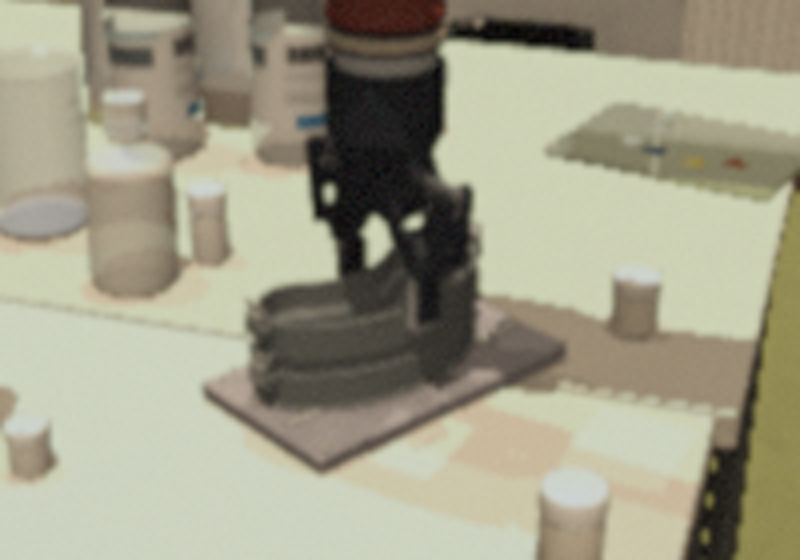

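The side crop shows the tray standing level over the carrier tray, with the catches at left near (260,350), but I can't tell the depth from it. I'll keep going by force.

>>> apply_moves:
  targets:
    - {"translation": [0,0,0.01],"twist": 0,"hand": 0.3}
    - {"translation": [0,0,0],"twist": 0,"hand": 0.3}

```text
time: 9.95
tool_pos: [0.4971, -0.0061, 0.0747]
tool_rot: [0.0, 0.871, 0.491, 0.0]
contact_force: [-0.5, 0.4, 4.2]
gripper_width: 0.733
grasp_force: 65.8
```

>>> apply_moves:
  targets:
    - {"translation": [0,0,0.01],"twist": 0,"hand": 0.3}
    - {"translation": [0,0,0],"twist": 0,"hand": 0.3}

```text
time: 10.15
tool_pos: [0.4972, -0.0061, 0.074]
tool_rot: [0.0, 0.871, 0.491, 0.0]
contact_force: [-0.8, 0.6, 6.2]
gripper_width: 0.733
grasp_force: 66.0
```

```bash
python3 st.py
```

```text
[ 4.9720e-01 -6.1000e-03  7.4000e-02  2.5968e+00 -9.3650e-01  3.2060e-01
  6.5758e+00] [0.     0.     0.     0.     0.2309 0.1682 0.2189]
```

```bash
cat > inhandz.py <<'E'
from h import *
c="wrist";k=get_calibration(c);s=state();im=grab_frame(c)
p=s["tool_pos"];a=2*np.arctan2(s["tool_rot"][2],s["tool_rot"][1])+np.pi/2
m=max(regions_of(c,"tray_a"),key=lambda r:r["pixels"].sum())["pixels"]
W=np.zeros((400,640));W[5:235]=1;W[:62,325:]=0
f=lambda q:(np.abs(render(c,[p[0]+q[0]/1e2,p[1]+q[1]/1e2,a+q[2]/10],k,p[2]-.0405+q[3]/1e2)-m)*W).sum()/(m*W).sum()
q0=np.zeros(4)
for sc in (.3,.15,.1):
    r=minimize(f,q0,method="Nelder-Mead",options=dict(initial_simplex=q0+np.vstack([np.zeros(4),np.eye(4)*sc])));q0=r.x
d=r.x[:2]*10;print("x %.2f y %.2f yaw %.4f dz %.2f mm err %.4f"%(d@[np.cos(a),np.sin(a)],d@[-np.sin(a),np.cos(a)],r.x[2]/10,r.x[3]*10,r.fun))
w=px2w(c,[(375,20)],.09,k);print(w, "tray rim abs z",p[2]-.0005+r.x[3]/100)
E
python3 inhandz.py
```

```text
x -0.24 y 1.46 yaw 0.0236 dz -0.65 mm err 0.0048
[[0.55732266 0.06110551 0.09      ]] tray rim abs z 0.07287933009837128
```

The foot looks about 7 mm inside and the catches are engaging. I'll keep pressing.

>>> apply_moves:
  targets:
    - {"translation": [0,0,0.01],"twist": 0,"hand": 0.3}
    - {"translation": [0,0,0.005],"twist": 0,"hand": 0.3}

```text
time: 10.65
tool_pos: [0.4969, -0.0062, 0.072]
tool_rot: [0.0, 0.871, 0.491, -0.0]
contact_force: [0.4, -0.7, 2.1]
gripper_width: 0.734
grasp_force: 65.4
```

>>> apply_moves:
  targets:
    - {"translation": [0,0,0.01],"twist": 0,"hand": 0.3}
    - {"translation": [0,0,0.005],"twist": 0,"hand": 0.3}

```text
time: 10.85
tool_pos: [0.4959, -0.0058, 0.0691]
tool_rot: [-0.001, 0.871, 0.491, -0.001]
contact_force: [1.6, -1.2, -2.7]
gripper_width: 0.734
grasp_force: 64.9
```

```bash
python3 inhandz.py;python3 st.py
```

```text
x 0.26 y 0.94 yaw 0.0073 dz -1.99 mm err 0.0049
[[0.55484149 0.06083659 0.09      ]] tray rim abs z 0.06659478387714371
[ 4.9580e-01 -5.8000e-03  6.9000e-02  2.5968e+00  2.0930e+00 -8.7800e-02
 -6.6422e+00] [0.     0.     0.     0.     0.4233 0.3811 0.7765]
```

It snapped home: the rim is at 66.6 mm (expected 66) and the force dropped away. I'll press lightly to confirm it is flush.

>>> apply_moves:
  targets:
    - {"translation": [0,0,0.015],"twist": 0,"hand": 0.3}
    - {"translation": [0,0,0.01],"twist": 0,"hand": 0.3}

```text
time: 11.35
tool_pos: [0.4962, -0.0058, 0.0674]
tool_rot: [-0.001, 0.871, 0.491, -0.0]
contact_force: [-0.3, 0.7, -2.9]
gripper_width: 0.734
grasp_force: 66.1
```

>>> apply_moves:
  targets:
    - {"translation": [0,0,0.01],"twist": 0,"hand": 0.3}
    - {"translation": [0,0,0],"twist": 0,"hand": 0.3}

```text
time: 11.55
tool_pos: [0.4969, -0.0062, 0.0671]
tool_rot: [0.0, 0.871, 0.491, 0.0]
contact_force: [-0.3, -0.5, -2.2]
gripper_width: 0.736
grasp_force: 66.2
```

```bash
python3 inhandz.py;python3 st.py
```

```text
x 0.13 y 1.02 yaw 0.0114 dz -1.51 mm err 0.0038
[[0.55541567 0.06040038 0.09      ]] tray rim abs z 0.0651094437816499
[ 0.4969 -0.0061  0.0671  2.5968  0.0226  0.5037 -1.964 ] [0.     0.     0.     0.     0.378  0.0545 0.6678]
```

>>> apply_moves:
  targets:
    - {"translation": [0,0,0.01],"twist": 0,"hand": 0.3}
    - {"translation": [0,0,0.01],"twist": 0,"hand": 0.3}

```text
time: 12.05
tool_pos: [0.4971, -0.0062, 0.0663]
tool_rot: [0.0, 0.871, 0.491, -0.0]
contact_force: [-6.1, 0.3, 13.1]
gripper_width: 0.731
grasp_force: 67.9
```

>>> apply_moves:
  targets:
    - {"translation": [0,0,0.01],"twist": 0,"hand": 0.3}
    - {"translation": [0,0,0.005],"twist": 0,"hand": 0.3}

```text
time: 12.25
tool_pos: [0.4973, -0.0062, 0.0662]
tool_rot: [-0.0, 0.871, 0.491, -0.001]
contact_force: [-10.6, 0.5, 19.4]
gripper_width: 0.731
grasp_force: 68.8
```

```bash
python3 inhandz.py;python3 st.py
```

```text
x 0.34 y 1.01 yaw 0.0046 dz -2.17 mm err 0.0047
[[0.55554454 0.06028531 0.09      ]] tray rim abs z 0.06355079091420834
[ 4.97300e-01 -6.20000e-03  6.63000e-02  2.59700e+00 -9.07560e+00
  2.33000e-01  1.67857e+01] [0.     0.     0.     0.     0.6484 0.1647 0.4333]
```

It's bottomed stiffly at about 19 N, so it's home. I'll unload, release and rise.

>>> apply_moves:
  targets:
    - {"translation": [0,0,-0.025],"twist": 0,"hand": 0.3}
    - {"translation": [0,0,0],"twist": 0,"hand": 0.85}
    - {"translation": [0,0,0],"twist": 0,"hand": 1}
    - {"translation": [0,0,0],"twist": 0,"hand": 1}
    - {"translation": [0,0,-0.1],"twist": 0,"hand": 1}
    - {"translation": [0,0,-0.4],"twist": 0,"hand": 1}
    - {"translation": [0,0,-0.45],"twist": 0,"hand": 1}
    - {"translation": [0,0,-0.45],"twist": 0,"hand": 1}

```text
time: 13.35
tool_pos: [0.4963, -0.006, 0.2076]
tool_rot: [-0.0, 0.871, 0.491, -0.0]
contact_force: [1.8, 0.4, -0.1]
gripper_width: 0.998
grasp_force: 0.0
```

>>> apply_moves:
  targets:
    - {"translation": [-0.1,0,-0.45],"twist": 0,"hand": 1}
    - {"translation": [-0.2,0,-0.4],"twist": 0,"hand": 1}
    - {"translation": [0,0,0],"twist": 0,"hand": 1}
    - {"translation": [0,0,0],"twist": 0,"hand": 1}

```text
time: 13.75
tool_pos: [0.4816, -0.032, 0.2928]
tool_rot: [0.001, 0.871, 0.49, 0.001]
contact_force: [-0.1, -0.9, -0.2]
gripper_width: 0.996
grasp_force: 0.0
```

```bash
cat > stackfit.py <<'E'
from h import *
c="wrist";k=get_calibration(c);im=grab_frame(c)
print("tool",np.round(state()["tool_pos"],4))
for r in regions_of(c,"tray_a"):
    m=r["pixels"];u=np.argwhere(m)[:,::-1];ctr=px2w(c,[u.mean(0)],.05,k)[0]
    print(round(r["score"],2),m.sum(),u.min(0),u.max(0),np.round(ctr,3))
    if np.hypot(ctr[0]-.5,ctr[1])<.1:
        for z0 in (.026,.022,.030,.040): print(z0,fit(c,m,[.496,-.007,2.61],k,z0,-.0))
E
python3 stackfit.py
```

```text
tool [ 0.481  -0.0317  0.2908]
0.83 11934 [281  34] [366 238] [ 0.509 -0.007  0.05 ]
0.026 (array([ 0.49652715, -0.00689086,  2.61018223]), np.float64(0.04160701715665375))
0.022 (array([ 0.49662381, -0.00672183,  2.60585098]), np.float64(0.04477951835633205))
0.03 (array([ 0.4966692 , -0.00685627,  2.61164636]), np.float64(0.051606732912317314))
0.04 (array([ 0.49740378, -0.00613852,  2.61775934]), np.float64(0.09177012324500024))
```

Tray A is home: the height fit is best at 26 mm and its pose is (0.4965, -0.0069, 2.610). Now I'll look at tray B.

>>> apply_moves:
  targets:
    - {"translation": [0.32,-0.2,0],"twist": 0,"hand": 1}
    - {"translation": [0.32,-0.2,0],"twist": 0,"hand": 1}
    - {"translation": [0.32,-0.2,0],"twist": 0,"hand": 1}
    - {"translation": [0.32,-0.2,0],"twist": 0,"hand": 1}
    - {"translation": [0.32,-0.2,0],"twist": 0,"hand": 1}
    - {"translation": [0.32,-0.2,0],"twist": 0,"hand": 1}
    - {"translation": [0.32,-0.2,0],"twist": 0,"hand": 1}
    - {"translation": [0.32,-0.2,0],"twist": 0,"hand": 1}

```text
time: 14.65
tool_pos: [0.4757, 0.2719, 0.2882]
tool_rot: [-0.0, 0.871, 0.491, -0.002]
contact_force: [0.7, -0.7, -0.6]
gripper_width: 1.001
grasp_force: 0.0
```

>>> apply_moves:
  targets:
    - {"translation": [0,0,0],"twist": 0,"hand": 1}
    - {"translation": [0,0,0],"twist": 0,"hand": 1}

```text
time: 14.85
tool_pos: [0.476, 0.2708, 0.2884]
tool_rot: [-0.0, 0.871, 0.492, -0.002]
contact_force: [0.4, -0.5, -0.2]
gripper_width: 0.995
grasp_force: 0.0
```

Run:
```python
from h import *
c="wrist";k=get_calibration(c);im=grab_frame(c)
print(np.round(state()["tool_pos"],4))
for r in regions_of(c,"tray_a")[:2]:
    m=r["pixels"];u=np.argwhere(m)[:,::-1];ctr=px2w(c,[u.mean(0)],.03,k)[0]
    print(round(r["score"],2),m.sum(),u.min(0),u.max(0),np.round(ctr,3))
    if ctr[1]>.2:
        best=sorted([fit(c,m,[ctr[0],ctr[1],a],k) for a in np.arange(0,6.2,.78)],key=lambda t:t[1])
        print(best[:3]);p=best[0][0]
plan(*p[:2],.10,p[2],8,1)
```

```text
[0.4763 0.27   0.2888]
0.77 463 [419 286] [488 362] [0.486 0.007 0.03 ]
0.63 11108 [250  37] [379 201] [0.498 0.321 0.03 ]
[(array([0.48998765, 0.3280777 , 1.93914542]), np.float64(0.03775582177951272)), (array([0.48996527, 0.32813904, 1.94058033]), np.float64(0.03783443262888679)), (array([0.48999022, 0.32811403, 1.93988566]), np.float64(0.037942836631219994))]
t 14.95 pos [0.4766 0.2696 0.2893] trayyaw 2.5966 d [  13.4   58.5 -189.3] twist/row 0.822 F [ 0.4 -0.2 -0.4]
[[np.float64(0.071), np.float64(-0.024), np.float64(0.237)], [np.float64(0.069), np.float64(-0.029), np.float64(0.237)], [np.float64(0.066), np.float64(-0.035), np.float64(0.237)], [np.float64(0.063), np.float64(-0.04), np.float64(0.237)], [np.float64(0.06), np.float64(-0.045), np.float64(0.237)], [np.float64(0.056), np.float64(-0.05), np.float64(0.237)], [np.float64(0.052), np.float64(-0.054), np.float64(0.237)], [np.float64(0.047), np.float64(-0.058), np.float64(0.237)]]
```

>>> apply_moves:
  targets:
    - {"translation": [0.07,-0.02,0.24],"twist": 0.82,"hand": 1}
    - {"translation": [0.07,-0.03,0.24],"twist": 0.82,"hand": 1}
    - {"translation": [0.07,-0.035,0.24],"twist": 0.82,"hand": 1}
    - {"translation": [0.065,-0.04,0.24],"twist": 0.82,"hand": 1}
    - {"translation": [0.06,-0.045,0.24],"twist": 0.82,"hand": 1}
    - {"translation": [0.055,-0.05,0.24],"twist": 0.82,"hand": 1}
    - {"translation": [0.05,-0.055,0.23],"twist": 0.82,"hand": 1}
    - {"translation": [0.045,-0.06,0.22],"twist": 0.82,"hand": 1}

```text
time: 15.75
tool_pos: [0.4907, 0.3276, 0.1004]
tool_rot: [0.0, 0.983, 0.181, -0.0]
contact_force: [0.0, 0.1, -0.1]
gripper_width: 1.0
grasp_force: 0.0
```

>>> apply_moves:
  targets:
    - {"translation": [0,0,0],"twist": 0,"hand": 1}
    - {"translation": [0,0,0],"twist": 0,"hand": 1}

```text
time: 15.95
tool_pos: [0.4905, 0.3278, 0.1016]
tool_rot: [0.0, 0.983, 0.184, -0.001]
contact_force: [0.4, 0.4, 0.9]
gripper_width: 0.999
grasp_force: 0.0
```

Run:
```python
from h import *
c="wrist";k=get_calibration(c);im=grab_frame(c)
m=max(regions_of(c,"tray_a"),key=lambda r:r["pixels"].sum())["pixels"]
p,e=fit(c,m,[.49,.328,1.94],k);print(p,e)
plan(*p[:2],.038,p[2],3,1)
```

```text
[0.4905161  0.3286518  1.94069849] 0.04137009617051011
t 16.05 pos [0.4915 0.3285 0.1035] trayyaw 1.941 d [ -1.    0.2 -65.5] twist/row 0.001 F [-0.6  0.7  0. ]
[[np.float64(-0.003), np.float64(-0.002), np.float64(0.218)], [np.float64(-0.003), np.float64(-0.002), np.float64(0.218)], [np.float64(-0.003), np.float64(-0.002), np.float64(0.218)]]
```

>>> apply_moves:
  targets:
    - {"translation": [0,0,0.26],"twist": 0,"hand": 1}
    - {"translation": [0,0,0.25],"twist": 0,"hand": 1}
    - {"translation": [0,0,0.12],"twist": 0,"hand": 1}
    - {"translation": [0,0,0],"twist": 0,"hand": 0.3}
    - {"translation": [0,0,0],"twist": 0,"hand": 0.3}
    - {"translation": [0,0,0],"twist": 0,"hand": 0.3}
    - {"translation": [0,0,0],"twist": 0,"hand": 0.3}
    - {"translation": [0,0,0],"twist": 0,"hand": 0.3}

```text
time: 16.85
tool_pos: [0.4914, 0.3292, 0.0401]
tool_rot: [-0.0, 0.983, 0.184, 0.001]
contact_force: [-0.1, 0.3, 0.7]
gripper_width: 0.731
grasp_force: 64.1
```

>>> apply_moves:
  targets:
    - {"translation": [0,0,-0.3],"twist": 0,"hand": 0.3}
    - {"translation": [0,0,-0.45],"twist": 0,"hand": 0.3}
    - {"translation": [0,0,-0.45],"twist": 0,"hand": 0.3}
    - {"translation": [0,0,-0.3],"twist": 0,"hand": 0.3}

```text
time: 17.25
tool_pos: [0.4914, 0.3294, 0.1928]
tool_rot: [-0.001, 0.983, 0.184, 0.002]
contact_force: [1.2, -0.1, -1.4]
gripper_width: 0.736
grasp_force: 64.8
```

```bash
python3 -c "
from h import *
plan(.4969,-.0067,.185,2.6,10,1)"
```

```text
t 17.25 pos [0.4914 0.3294 0.1928] trayyaw 1.941 d [   5.5 -336.1   -7.8] twist/row -0.659 F [ 1.2 -0.1 -1.4]
[[np.float64(-0.116), np.float64(0.315), np.float64(0.008)], [np.float64(-0.137), np.float64(0.307), np.float64(0.008)], [np.float64(-0.157), np.float64(0.297), np.float64(0.008)], [np.float64(-0.176), np.float64(0.286), np.float64(0.008)], [np.float64(-0.195), np.float64(0.274), np.float64(0.008)], [np.float64(-0.212), np.float64(0.261), np.float64(0.008)], [np.float64(-0.229), np.float64(0.246), np.float64(0.008)], [np.float64(-0.245), np.float64(0.23), np.float64(0.008)], [np.float64(-0.259), np.float64(0.214), np.float64(0.008)], [np.float64(-0.273), np.float64(0.196), np.float64(0.008)]]
```

>>> apply_moves:
  targets:
    - {"translation": [-0.12,0.315,0.01],"twist": -0.66,"hand": 0.3}
    - {"translation": [-0.14,0.31,0.01],"twist": -0.66,"hand": 0.3}
    - {"translation": [-0.16,0.3,0.01],"twist": -0.66,"hand": 0.3}
    - {"translation": [-0.18,0.285,0.01],"twist": -0.66,"hand": 0.3}
    - {"translation": [-0.195,0.275,0.01],"twist": -0.66,"hand": 0.3}
    - {"translation": [-0.21,0.26,0.01],"twist": -0.66,"hand": 0.3}
    - {"translation": [-0.23,0.245,0.01],"twist": -0.66,"hand": 0.3}
    - {"translation": [-0.245,0.23,0.01],"twist": -0.66,"hand": 0.3}

```text
time: 18.05
tool_pos: [0.4935, 0.0578, 0.1808]
tool_rot: [0.0, 0.9, 0.435, 0.0]
contact_force: [0.3, -0.1, -2.0]
gripper_width: 0.734
grasp_force: 64.8
```

>>> apply_moves:
  targets:
    - {"translation": [-0.26,0.215,0],"twist": -0.66,"hand": 0.3}
    - {"translation": [-0.27,0.195,0],"twist": -0.66,"hand": 0.3}
    - {"translation": [0,0,0],"twist": 0,"hand": 0.3}
    - {"translation": [0,0,0],"twist": 0,"hand": 0.3}
    - {"translation": [0,0,0],"twist": 0,"hand": 0.3}

```text
time: 18.55
tool_pos: [0.495, -0.0073, 0.1808]
tool_rot: [-0.0, 0.87, 0.493, 0.0]
contact_force: [0.5, 0.5, -1.2]
gripper_width: 0.736
grasp_force: 64.8
```

```bash
python3 st.py; python3 inhandz.py; python3 inhandz.py
```

```text
[ 0.495  -0.007   0.1807  2.6021  0.215   0.4225 -1.2212] [0.000e+00 0.000e+00 0.000e+00 2.000e-04 5.067e-01 2.376e-01 1.540e-01]
x 0.19 y 1.00 yaw 0.0060 dz -0.90 mm err 0.0042
[[0.57998721 0.07017384 0.09      ]] tray rim abs z 0.17935843477740177
x -0.48 y 1.25 yaw 0.0207 dz -0.52 mm err 0.0061
[[0.5800537  0.06991384 0.09      ]] tray rim abs z 0.17976341143152677
```

>>> apply_moves:
  targets:
    - {"translation": [0.01,0.006,0.3],"twist": 0.05,"hand": 0.3}
    - {"translation": [0.01,0.006,0.25],"twist": 0,"hand": 0.3}
    - {"translation": [0,0,0.1],"twist": 0,"hand": 0.3}
    - {"translation": [0,0,0.03],"twist": 0,"hand": 0.3}
    - {"translation": [0,0,0.02],"twist": 0,"hand": 0.3}
    - {"translation": [0,0,0],"twist": 0,"hand": 0.3}
    - {"translation": [0,0,0],"twist": 0,"hand": 0.3}

```text
time: 19.65
tool_pos: [0.4981, -0.007, 0.1122]
tool_rot: [0.001, 0.872, 0.49, 0.001]
contact_force: [0.2, -0.2, -1.6]
gripper_width: 0.737
grasp_force: 64.7
```

```bash
python3 st.py; python3 inhandz.py
```

```text
[ 0.4978 -0.007   0.1117  2.5958 -0.4167  0.3735 -1.3258] [2.000e-04 0.000e+00 2.000e-04 0.000e+00 4.162e-01 1.169e-01 3.209e-01]
x 0.29 y 1.03 yaw 0.0044 dz -0.99 mm err 0.0043
[[0.56664258 0.06354394 0.09      ]] tray rim abs z 0.10997218118201124
```

>>> apply_moves:
  targets:
    - {"translation": [0.005,-0.01,0.01],"twist": 0,"hand": 0.3}
    - {"translation": [0,0,0.01],"twist": 0,"hand": 0.3}
    - {"translation": [0,0,0.01],"twist": 0,"hand": 0.3}
    - {"translation": [0,0,0],"twist": 0,"hand": 0.3}

```text
time: 20.35
tool_pos: [0.4964, -0.0059, 0.1075]
tool_rot: [-0.0, 0.872, 0.49, -0.0]
contact_force: [-0.3, -0.4, -1.7]
gripper_width: 0.737
grasp_force: 64.7
```

```bash
python3 st.py
```

```text
[ 0.4966 -0.0059  0.1077  2.5958 -0.0226 -0.0442 -1.3195] [1.000e-04 0.000e+00 1.000e-04 0.000e+00 2.360e-01 6.061e-01 2.444e-01]
```

Aligned to within about 0.4 mm. Continuing down.

>>> apply_moves:
  targets:
    - {"translation": [0,0.003,0.01],"twist": 0,"hand": 0.3}
    - {"translation": [0,0,0.01],"twist": 0,"hand": 0.3}
    - {"translation": [0,0,0],"twist": 0,"hand": 0.3}

```text
time: 20.85
tool_pos: [0.4967, -0.0061, 0.1056]
tool_rot: [-0.0, 0.872, 0.49, -0.0]
contact_force: [0.1, 0.1, -2.3]
gripper_width: 0.737
grasp_force: 64.7
```

>>> apply_moves:
  targets:
    - {"translation": [0,0,0.01],"twist": 0,"hand": 0.3}
    - {"translation": [0,0,0.01],"twist": 0,"hand": 0.3}
    - {"translation": [0,0,0],"twist": 0,"hand": 0.3}

```text
time: 21.15
tool_pos: [0.4967, -0.0061, 0.1036]
tool_rot: [-0.0, 0.872, 0.49, -0.0]
contact_force: [-0.1, 0.2, -1.6]
gripper_width: 0.735
grasp_force: 64.7
```

```bash
python3 st.py
```

```text
[ 0.4968 -0.0061  0.1038  2.5958 -0.1426  0.2449 -1.3635] [0.000e+00 0.000e+00 1.000e-04 0.000e+00 2.205e-01 3.389e-01 2.736e-01]
```

>>> apply_moves:
  targets:
    - {"translation": [0,0,0.01],"twist": 0,"hand": 0.3}
    - {"translation": [0,0,0.01],"twist": 0,"hand": 0.3}
    - {"translation": [0,0,0],"twist": 0,"hand": 0.3}

```text
time: 21.65
tool_pos: [0.4971, -0.0061, 0.1021]
tool_rot: [0.0, 0.872, 0.49, 0.0]
contact_force: [0.0, -0.1, 0.6]
gripper_width: 0.736
grasp_force: 65.0
```

>>> apply_moves:
  targets:
    - {"translation": [0,0,0.01],"twist": 0,"hand": 0.3}
    - {"translation": [0,0,0.01],"twist": 0,"hand": 0.3}

```text
time: 21.85
tool_pos: [0.4976, -0.0062, 0.1007]
tool_rot: [0.001, 0.872, 0.49, 0.001]
contact_force: [-0.5, -1.2, 4.1]
gripper_width: 0.733
grasp_force: 65.4
```

>>> apply_moves:
  targets:
    - {"translation": [0,0,0.01],"twist": 0,"hand": 0.3}
    - {"translation": [0,0,0],"twist": 0,"hand": 0.3}

```text
time: 22.05
tool_pos: [0.4977, -0.0062, 0.0996]
tool_rot: [0.001, 0.872, 0.49, 0.001]
contact_force: [-1.1, 0.6, 4.6]
gripper_width: 0.734
grasp_force: 65.4
```

```bash
python3 st.py; python3 inhandz.py
```

```text
[ 0.4976 -0.0062  0.0996  2.5958 -0.1729 -0.2999  5.2443] [0.     0.     0.     0.     0.2335 0.2782 0.2717]
x 0.23 y 1.10 yaw 0.0052 dz -0.96 mm err 0.0046
[[0.5639506  0.06317597 0.09      ]] tray rim abs z 0.09817935484448195
```

Same signature as the first tray: the catches are engaging. Pressing on.

>>> apply_moves:
  targets:
    - {"translation": [0,0,0.01],"twist": 0,"hand": 0.3}
    - {"translation": [0,0,0.005],"twist": 0,"hand": 0.3}

```text
time: 22.55
tool_pos: [0.498, -0.0062, 0.0988]
tool_rot: [0.001, 0.872, 0.49, 0.001]
contact_force: [-0.9, -0.2, 7.4]
gripper_width: 0.73
grasp_force: 65.7
```

>>> apply_moves:
  targets:
    - {"translation": [0,0,0.01],"twist": 0,"hand": 0.3}
    - {"translation": [0,0,0.005],"twist": 0,"hand": 0.3}

```text
time: 22.75
tool_pos: [0.4974, -0.0065, 0.0965]
tool_rot: [0.001, 0.871, 0.49, 0.0]
contact_force: [0.7, 0.3, 2.2]
gripper_width: 0.735
grasp_force: 65.3
```

>>> apply_moves:
  targets:
    - {"translation": [0,0,0.01],"twist": 0,"hand": 0.3}
    - {"translation": [0,0,0.005],"twist": 0,"hand": 0.3}

```text
time: 22.95
tool_pos: [0.4964, -0.0056, 0.0934]
tool_rot: [-0.001, 0.872, 0.49, -0.0]
contact_force: [0.8, 1.6, -1.7]
gripper_width: 0.735
grasp_force: 64.7
```

```bash
python3 st.py; python3 inhandz.py
```

```text
[ 0.4961 -0.0056  0.0931  2.5957  1.0517  1.3456 -2.5735] [0.000e+00 1.000e-04 1.000e-04 0.000e+00 2.830e-01 6.920e-01 4.047e-01]
x 0.47 y 1.03 yaw 0.0023 dz -1.51 mm err 0.0048
[[0.56083343 0.06314021 0.09      ]] tray rim abs z 0.09125737396854638
```

Snapped: the rim is at about 92 mm. I'll press until it bottoms.

>>> apply_moves:
  targets:
    - {"translation": [0,0,0.01],"twist": 0,"hand": 0.3}
    - {"translation": [0,0,0.01],"twist": 0,"hand": 0.3}

```text
time: 23.45
tool_pos: [0.4966, -0.0062, 0.0921]
tool_rot: [-0.0, 0.872, 0.49, -0.0]
contact_force: [0.2, 0.8, -0.5]
gripper_width: 0.736
grasp_force: 65.1
```

>>> apply_moves:
  targets:
    - {"translation": [0,0,0.01],"twist": 0,"hand": 0.3}
    - {"translation": [0,0,0.005],"twist": 0,"hand": 0.3}

```text
time: 23.65
tool_pos: [0.4969, -0.0062, 0.0914]
tool_rot: [0.0, 0.871, 0.49, -0.0]
contact_force: [-3.1, -0.2, 4.7]
gripper_width: 0.737
grasp_force: 65.7
```

```bash
python3 st.py
```

```text
[ 0.497  -0.0062  0.0914  2.5959 -3.237   0.4772  4.7629] [0.     0.     0.     0.     0.6061 0.1533 0.424 ]
```

>>> apply_moves:
  targets:
    - {"translation": [0,0,0.01],"twist": 0,"hand": 0.3}
    - {"translation": [0,0,0.005],"twist": 0,"hand": 0.3}

```text
time: 24.05
tool_pos: [0.4972, -0.0063, 0.091]
tool_rot: [0.0, 0.871, 0.49, -0.0]
contact_force: [-8.2, 0.3, 15.2]
gripper_width: 0.735
grasp_force: 66.9
```

```bash
python3 st.py
```

```text
[ 4.97200e-01 -6.30000e-03  9.11000e-02  2.59600e+00 -6.91800e+00
  3.12900e-01  1.24446e+01] [0.     0.     0.     0.     0.4178 0.5514 0.4081]
```

Bottomed. Unload, release and rise.

>>> apply_moves:
  targets:
    - {"translation": [0,0,-0.02],"twist": 0,"hand": 0.3}
    - {"translation": [0,0,0],"twist": 0,"hand": 0.85}
    - {"translation": [0,0,0],"twist": 0,"hand": 1}
    - {"translation": [0,0,0],"twist": 0,"hand": 1}
    - {"translation": [0,0,-0.1],"twist": 0,"hand": 1}
    - {"translation": [0,0,-0.4],"twist": 0,"hand": 1}
    - {"translation": [0,0,-0.45],"twist": 0,"hand": 1}
    - {"translation": [0,0,-0.45],"twist": 0,"hand": 1}

```text
time: 25.05
tool_pos: [0.4965, -0.006, 0.2332]
tool_rot: [-0.0, 0.872, 0.49, -0.0]
contact_force: [0.4, -0.3, -0.2]
gripper_width: 1.0
grasp_force: 0.0
```

>>> apply_moves:
  targets:
    - {"translation": [-0.1,0,-0.45],"twist": 0,"hand": 1}
    - {"translation": [-0.2,0,-0.2],"twist": 0,"hand": 1}
    - {"translation": [0,0,0],"twist": 0,"hand": 1}
    - {"translation": [0,0,0],"twist": 0,"hand": 1}

```text
time: 25.45
tool_pos: [0.4813, -0.0318, 0.2967]
tool_rot: [0.0, 0.872, 0.49, 0.001]
contact_force: [0.3, 0.1, 0.1]
gripper_width: 0.998
grasp_force: 0.0
```

```bash
sed -i 's/for z0 in .*: print/for z0 in (.048,.052,.056,.060,.066): print/' stackfit.py; python3 stackfit.py
python3 - <<'E'
from h import *
c="wrist";k=get_calibration(c);im=grab_frame(c)
ms=[r["pixels"] for r in regions_of(c,"tray_a")];m=max(ms,key=lambda q:q.sum()).astype(np.uint8)
m=cv2.morphologyEx(m,cv2.MORPH_OPEN,cv2.getStructuringElement(cv2.MORPH_ELLIPSE,(21,21))).astype(float)
# tilt check: separate heights at both lobes via free rim heights
def f(q):
    p=[.4965+q[0]/100,-.0069+q[1]/100,2.61+q[2]/10];im=np.zeros((1600,2560),np.uint8)
    for z,w in ((.092,.032),(.066,.032),(.04,.032),(.016,.032)):
        X=place(band(w),z,p);B=band(w)
        if z>.04: X[:,2]+=q[3]/100+B[:,1]*q[4]/10
        cv2.fillPoly(im,[np.round(w2px(c,X,k)*4+1.5).astype(np.int32)],255)
    return np.abs(cv2.resize(im,(640,400),interpolation=cv2.INTER_AREA)/255.-m).sum()/m.sum()
q=np.zeros(5)
for sc in (.3,.2,.1): r=minimize(f,q,method="Nelder-Mead",options=dict(initial_simplex=q+np.vstack([np.zeros(5),np.eye(5)*sc]),maxiter=250));q=r.x
print("dz mm",q[3]*10,"tilt rad",q[4]/10,q,r.fun)
print(state()["gripper_width"],state()["contact_force"])
E
```

```text
tool [ 0.4809 -0.0314  0.2952]
0.62 13574 [280  29] [370 247] [ 0.508 -0.01   0.05 ]
0.048 (array([ 0.49632249, -0.00724888,  2.60110268]), np.float64(0.05677963264587254))
0.052 (array([ 0.49633241, -0.00716392,  2.60463461]), np.float64(0.05249737635385236))
0.056 (array([ 0.49631551, -0.00754475,  2.61339354]), np.float64(0.06392119018195949))
0.06 (array([ 0.49647508, -0.00752565,  2.61781903]), np.float64(0.07902931642555322))
0.066 (array([ 0.49606574, -0.00806231,  2.6182884 ]), np.float64(0.10454061811793233))
dz mm 0.8819973366093438 tilt rad 0.009170370127197815 [-0.00367007 -0.02798145 -0.04307353  0.08819973  0.0917037 ] 0.049989865099513385
0.9995063032874084 [ 1.0695791  -0.20185113 -0.37998313]
```

The stack height fits best at exactly 52 mm, with tilt within noise, and the gripper is clear. Handing in.

```bash
python3 -c "
from plant import *
print(job_done())"
```

```text
the job is handed in; nothing more can be done
None
```

Both loose trays are nested home in the carrier, each pressed until it snapped and bottomed (under 20 N on the wrist sensor), the stack is released and the pots were never approached; handed in at about 26 s, and no verdict was returned.

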